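Load the rotisserie spit and hold the dial at its last click

ROBOT

A 6-joint arm with a two-finger parallel gripper is mounted at the origin on a cart in front of the work surface, level with it; the furniture and walls round the work are solid. World frame = base frame: x ahead of the robot, y to its left, z up, the work surface at z = 0. Lengths are in m, angles in rad, forces in N, time in s.
With the tool pointing down it reaches from about 0.25 to 0.725 m from the base axis. Payload 9.7 kg.
Tool frame: the origin (TCP) lies midway between the tips of the shut fingers; the grasp point (between the pads) lies 19 mm behind it; z points along the fingers, y is the line along which they close (so a half turn about z gives the same grasp; the last joint's range is limited). The gripper opens to 85 mm and grips with 20 to 120 N. Pads are 22 mm wide; open, the fingers measure 114 mm over their backs; the gripper's body (76 mm by 85 mm) begins 54 mm behind the grasp point. The pads swing forward as they close: fully open they stand 13 mm farther back than shut.
Start: joints at [1.121, 0.087, 0.176, 1.66, 0, 1.571], TCP at [0.239, 0.495, 0.231] pointing down, gripper open.
Joint ranges: [-3.13, 3.13], [-0.85, 1.81], [-1.15, 1.24], [-2.2, 2.28], [-1.44, 1.52], [-3.14, 3.14]. Speed limits (rad/s): [2.22, 2.22, 2.57, 3.14, 3.14, 3.14].

INTERFACE

Orientations are given as a unit quaternion [x, y, z, w].
In Python, from plant import ctrl, open_jaws, gripper_close, inverse_kinematics, telemetry, vision, order gives the robot as it stands. The module is installed in compiled form; this text tells all that it offers. Calls block until the motion is done:
- ctrl.movep(position, orientation): joint-space move of the TCP to a pose.
- ctrl.movel(position, frame=None, velocity=0.15, guard=None): straight line of the TCP; frame=None keeps the orientation; velocity is the mean speed in m/s. With guard (N) it stops when the force on the tool has changed by that much, and returns True; else False.
- ctrl.set_joints(angles): joint-space move.
- open_jaws() and gripper_close(squeeze=None): open the fingers fully, or close them until they stop; squeeze is the grip in N (None keeps the last).
- ctrl.sleep(seconds).
- inverse_kinematics(position, orientation): joint angles nearest the present ones, or None.
- telemetry.get_obs(): the state.
- vision.capture(name): name is "side" or "top" or "wrist"; returns the picture (420x560x3 uint8, red, green, blue); there is no depth.
- vision.camera_model(name): a dict with "camera_matrix" (3x3 intrinsics, pixels), "distortion" ([k1, k2, p1, p2, k3] as OpenCV has them; the pictures are not rectified), "position" and "attitude" of the camera in the world. Camera axes: x right, y up, looking along -z (the intrinsics and any distortion apply to the point x, -y, -z); pixel columns grow to the right and rows downward; lengths in m; the calibration is good to about 2 mm. A picture is of the moment at which its call begins: read the wrist's pose just before it. camera_model takes no time and is no camera call; for the wrist camera it gives the pose at the moment of the call.
A pose or a line that the arm cannot do raises ctrl.IKError and nothing moves.
- order.hand_in(): hands the job in; it is judged then, once.
Trained networks look in the newest picture that a camera, given by its name, has taken for a name from the list of things; names that differ only in an ending like _2 or _b are one class to them, and where a whole thing is asked for, a point or a joint stands for the part that bears it (a point fixed in the world has none). Each returns a list of dicts, best first, with "score" (0 to 1); they miss things now and then, are a little off and sometimes report something else, mostly with a low value. They report only what shows in the picture. A call takes as long as a camera call.
- vision.look_for(query, camera): "at" ([column, row] in pixels, amid what is visible of it).
- vision.cut_out(query, camera): "mask" (420x560 bool, what is visible of it) and "at" ([column, row] in pixels, amid what is visible of it).
The state is a dict: "time": time; "qpos": joint angles; "joint_vel": joint speeds; "joint_torque": joint torques, N m; "eef_pos": TCP position; "orientation": TCP orientation; "wrist_force": force on the tool from outside, world axes, zero at the start; "wrist_torque": the same for the moment, N m; "gripper_width": finger opening in m; "grip_force": force on a finger pad.
Only numpy, scipy, OpenCV 4.12 (cv2) and the standard library are available. Lean on these libraries where they do the work, as an engineer would, in place of code of your own. Each camera call takes 0.05 s, during which the arm holds its last target. There are 200 camera calls.

TASK

Lay the loose spit rod in the two V-shaped rests of the rotisserie stand, let go of it, and slide the tailstock fully home so that both ends of the rod sit in the cups. Only then turn the spring-return dial on the drive box clockwise past its first two clicks to the third, and finish while holding it there: it springs back if let go. Leave the other things on the range where they stand.

Things in the scene. Friction and masses are not known exactly. Their poses are not given: they have to be found in the camera images.
- rotisserie: rotisserie stand, fixed on the range top: dark base plate 100 x 420 x 12 mm. Origin: middle of its underside (the plate's ends are at y = -206 and +214 mm); z up, y along the spit axis towards the white drive box (robot's left), x away from the robot at yaw 0. White drive box 90 (x) x 80 (y) mm, y = 132 to 212 mm, top 80 mm high. The spit axis is at x = 0, 55 mm above the origin.
- rests_mid (a point): point on the spit axis midway between the two aluminium V rests (x = 0, y = 0 in the stand's frame, 55 mm high). The rests stand 60 mm either side along y: 8 mm thick, 90 degree V open upward, mouth 36 mm wide, tips 65 mm high. Between them is only the 12 mm base plate. Lay the rod with its middle within 10 mm of y = -8 mm so that it clears both cups.
- drive_cup (a point): centre of the drive cup's mouth, fixed to the drive box on the spit axis, at y = 116 mm in the stand's frame. The cup opens towards -y (towards the tailstock), is 14 mm deep with 17 mm bore and a flared mouth.
- spit: loose steel spit rod, 12 mm diameter, 220 mm long, about 0.22 kg, with a square aluminium block 24 x 24 mm, 28 mm long, round its middle (grip across its sides). Origin: middle of the rod on its axis, 12 mm above the range top as it lies; y along the rod. Both ends alike. Starts in front of the stand, roughly parallel to it. Once loaded its middle is about 20 mm past rests_mid towards the drive box.
- tailstock (a joint): slide of the tailstock, m, along the stand's +y: 0 = open, starts at 0 to 0.015, home at about 0.072 with the rod in (stop 0.075). 2 N of friction, stays where left. Its cup (14 mm deep like the drive cup) has its mouth at y = -148 mm + joint in the stand's frame; slid in, it takes the rod's end and pushes the rod along the rests into the drive cup (about 4 to 10 N) until it stops solidly.
- fin_top (a point): middle of the top of the black ribbed fin on the tailstock (grey block 68 x 40 mm, top 78 mm high). The fin is 14 mm thick across (stand's x), 34 mm long (stand's y) and rises 32 mm above the block, to 110 mm. Pinch it across, or push the tailstock's outer side. Moves with the tailstock.
- dial (a joint): angle of the dial on top of the drive box, rad, positive clockwise from above: 0 = rest; clicks at 0.40 and 0.80, the third and last at 1.20 (stop at 1.30). A spring always pulls it back to 0 (0.07 N m at rest, 0.12 at the third click; the clicks add or take about 0.035).
- dial_top (a point): middle of the top of the dial, on its upright turning axis, 121 mm high: black bar grip 12 mm thick, 48 mm long, 29 mm tall on a flat 54 mm disc (disc top 92 mm high). At rest the bar's length lies 0.6 rad anticlockwise (from above) of the stand's y axis, at the third click 0.6 rad clockwise of it.
- salt_shaker: bystander: salt shaker, 44 mm across, 90 mm tall, front left of the range top; origin at the centre of its underside. Leave it alone.
- tin_beans: bystander: food tin, 75 mm across, 58 mm tall, front right; origin at the centre of its underside. Leave it alone.
- jar_jam: bystander: jam jar with white lid, 72 mm across, 102 mm tall, back left; origin at the centre of its underside. Leave it alone.
- mandarin: bystander: mandarin, 61 mm across, 50 mm tall, back, middle to right; origin at the centre of its underside. Leave it alone.

How it is judged:
By the outcome, as a careful person would: the job done as asked, in the order asked, and still so for the second after the job is handed in, while the arm keeps its last pose, push and grip.
It also fails if it takes over 64 s, if anything falls off the work surface, if the arm or the gripper's body presses on something with over 40 N, if the wrist force passes 120 N, or if a joint passes its speed limit or range.

## Working session

There is one attempt and no reset: what is moved stays moved. The work goes in short steps, each a Python script; the robot and the scene stay as the last script left them, time stands still between calls to the robot, and variables do not carry over. Pictures are saved under pics/ and viewed, at most 10 in all, crops included, and the job is handed in when it is done.

```bash
mkdir -p pics; ls; cat > h.py <<'E'
import numpy as np, cv2
from scipy.spatial.transform import Rotation as R
from plant import ctrl, open_jaws, gripper_close, inverse_kinematics, telemetry, vision, order
def rot(att):
    a=np.array(att,float)
    return a if a.shape==(3,3) else R.from_quat(a).as_matrix()
def ray(m,px):
    p=cv2.undistortPoints(np.array([[px]],float),np.array(m["camera_matrix"],float),np.array(m["distortion"],float))[0,0]
    return np.array(m["position"]),rot(m["attitude"])@np.array([p[0],-p[1],-1.])
def at_z(m,px,z):
    o,d=ray(m,px); return o+d*(z-o[2])/d[2]
def proj(m,P):
    P=np.atleast_2d(P); c=(P-np.array(m["position"]))@rot(m["attitude"])
    c=c*[1,-1,-1]
    return cv2.projectPoints(c,np.zeros(3),np.zeros(3),np.array(m["camera_matrix"],float),np.array(m["distortion"],float))[0][:,0]
def save(im,n): cv2.imwrite("pics/"+n,im[:,:,::-1])
def down(yaw): # tool z down, tool y (closing) at angle yaw from world x... y-axis=(cos,sin)
    y=np.array([np.cos(yaw),np.sin(yaw),0]); z=np.array([0,0,-1.]); x=np.cross(y,z)
    return R.from_matrix(np.array([x,y,z]).T).as_quat()
E
python3 - <<'E'
from h import *
o=telemetry.get_obs(); print(o)
ims=[]
for c in ("top","side"):
    im=vision.capture(c); save(im,c+"0.png"); m=vision.camera_model(c); print(c,m)
    for q in ("rotisserie","spit","fin_top","dial_top","drive_cup","tailstock","dial","rests_mid","salt_shaker","tin_beans","jar_jam","mandarin"):
        try: r=vision.look_for(q,c)
        except Exception as e: print(q,e); continue
        print(c,q,[(np.round(x["at"]),round(x["score"],2)) for x in r[:2]])
E
```

```text
pics
{'time': 0.0, 'qpos': array([1.12099740e+00, 8.74401023e-02, 1.75125996e-01, 1.65979412e+00,
       2.05336518e-05, 1.57080825e+00]), 'joint_vel': array([ 1.32459046e-04, -2.48377094e-06, -4.66896323e-04, -1.25146992e-03,
       -2.69976756e-05, -2.31890491e-04]), 'joint_torque': array([ 2.28770077e-03, -5.20382738e+01,  4.64805472e+01,  1.59998587e-02,
        1.27124385e-04, -2.73301083e-06]), 'eef_pos': array([0.23902575, 0.49508851, 0.23058987]), 'orientation': array([ 2.23014127e-01,  9.74814992e-01, -6.37141511e-04, -1.56286633e-04]), 'wrist_force': array([-0.12347206, -0.549835  ,  0.07175068]), 'wrist_torque': array([0.01265813, 0.01897576, 0.00582369]), 'grip_force': 0.0, 'gripper_width': 0.08549579635841544}
top {'camera_matrix': array([[504.27091925,   0.        , 281.08413017],
       [  0.        , 504.27091925, 207.22091027],
       [  0.        ,   0.        ,   1.        ]]), 'distortion': array([-0.14498642,  0.        ,  0.        ,  0.        ,  0.        ]), 'position': array([0.34520574, 0.0145234 , 1.21128433]), 'attitude': array([-0.07072149,  0.07791339, 
[... 876 characters left out ...]
ay([ 0.34952695, -1.05556103,  0.76042221]), 'attitude': array([ 0.4836568 , -0.04924632, -0.10894396,  0.8670537 ])}
side rotisserie [(array([285., 248.]), 0.79), (array([272., 191.]), 0.41)]
side spit [(array([235., 252.]), 0.53)]
side fin_top [(array([315., 281.]), 0.88)]
side dial_top [(array([269., 190.]), 0.57)]
side drive_cup [(array([287., 249.]), 0.91)]
side tailstock [(array([312., 282.]), 0.7)]
side dial [(array([273., 192.]), 0.88)]
side rests_mid [(array([284., 250.]), 0.74)]
side salt_shaker [(array([186., 199.]), 0.6)]
side tin_beans [(array([201., 321.]), 0.84), (array([316., 283.]), 0.62)]
side jar_jam [(array([323., 188.]), 0.69)]
side mandarin [(array([352., 246.]), 0.68)]
```

```bash
python3 - <<'E'
import cv2
im=cv2.imread("pics/top0.png")[110:330,150:430]
cv2.imwrite("pics/top0c.png",cv2.resize(im,None,fx=2.7,fy=2.7,interpolation=cv2.INTER_CUBIC))
from h import *
m=vision.camera_model("top")
for n,p,z in [("spit",(286,253),.012),("fin",(368,184),.11),("dial",(220,204),.121),("rests",(269,207),.055),("salt",(185,307),.045),("jar",(194,142),.1),("tin",(398,291),.05),("mand",(299,135),.03)]: print(n,at_z(m,p,z).round(4))
E
```

```text
spit [ 0.488  -0.0114  0.012 ]
fin [ 0.6111 -0.2117  0.11  ]
dial [0.5997 0.1241 0.121 ]
rests [0.595  0.0169 0.055 ]
salt [0.3854 0.2337 0.045 ]
jar [0.7592 0.1745 0.1   ]
tin [ 0.3665 -0.2566  0.05  ]
mand [ 0.7737 -0.0763  0.03  ]
```

View pics/top0c.png

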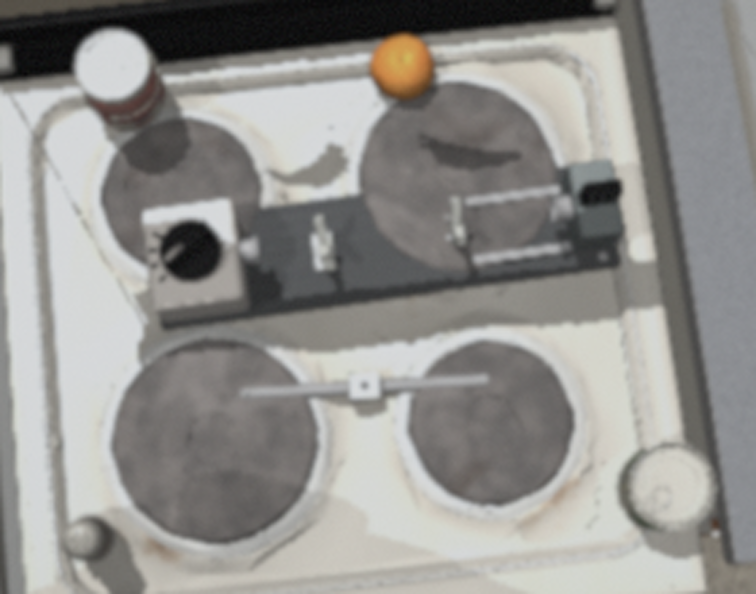

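The top view shows the drive box at left with the dial at crop (190,250), the V rests at (322,243) and (457,222), the tailstock and fin at (595,195), and the rod block at (365,385). The stand is yawed a few degrees. Next is a closer wrist look.

```bash
python3 - <<'E'
from h import *
m=vision.camera_model("top")
f=lambda c,z: at_z(m,(c[0]/2.7+150,c[1]/2.7+110),z)
print("box",[f(c,.08).round(4)[:2] for c in [(143,210),(232,200),(242,288),(152,297)]])
print("plate",[f(c,.012).round(4)[:2] for c in [(618,265),(162,325)]])
print("rests",[f(c,.06).round(4)[:2] for c in [(322,243),(457,222)]])
print("rod ends",[f(c,.012).round(4)[:2] for c in [(241,393),(488,379)]])
for y in (0,np.pi):
    print(y,inverse_kinematics([.5,0,.33],down(y)))
q=min([inverse_kinematics([.5,0,.33],down(y)) for y in (0,np.pi)],key=lambda q:abs(q[5]))
ctrl.set_joints(q)
print(telemetry.get_obs()["time"])
mm=vision.camera_model("wrist"); im=vision.capture("wrist"); save(im,"w1.png"); print(mm)
np.save("w1.npy",mm,allow_pickle=True)
for qn in ("spit","rests_mid","dial_top","fin_top","drive_cup"):
    print(qn,[(np.round(x["at"]),round(x["score"],2)) for x in vision.look_for(qn,"wrist")[:2]])
E
```

```text
box [array([0.6522, 0.1645]), array([0.6523, 0.0873]), array([0.5746, 0.086 ]), array([0.5754, 0.1628])]
plate [array([ 0.5715, -0.2495]), array([0.5628, 0.1649])]
rests [array([0.6105, 0.0145]), array([ 0.6161, -0.1044])]
rod ends [array([0.4943, 0.1003]), array([ 0.4822, -0.1185])]
0 [0.         0.02822697 0.31088869 1.85345805 0.         1.57079633]
3.141592653589793 [ 0.          0.02822697  0.31088869  1.85345805  0.         -1.57079633]
3.95
{'camera_matrix': array([[305.62638919,   0.        , 279.19225774],
       [  0.        , 305.62638919, 202.63889848],
       [  0.        ,   0.        ,   1.        ]]), 'distortion': array([-0.00234411,  0.        ,  0.        ,  0.        ,  0.        ]), 'position': array([ 0.49881578, -0.06635343,  0.47250244]), 'attitude': array([-3.80320909e-04, -1.34927068e-01,  9.90855436e-01, -2.13598441e-04])}
spit [(array([286., 157.]), 0.71)]
rests_mid [(array([207., 174.]), 0.95)]
dial_top [(array([201., 264.]), 0.61)]
fin_top [(array([182.,   4.]), 0.88)]
drive_cup [(array([209., 174.]), 0.85)]
```

View pics/w1.png

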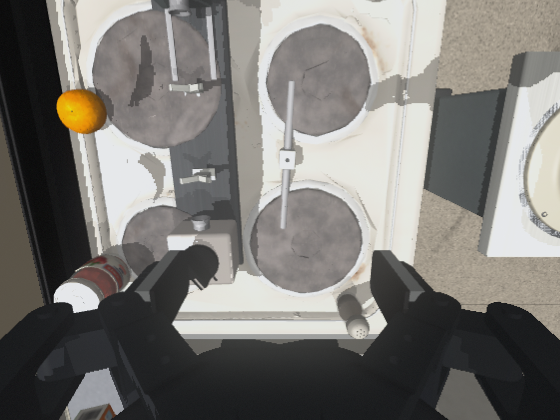

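Wrist view: rod ends at (291,82) and (283,228), block at (288,159). The V rests are near (185,87) and (199,176).

```bash
python3 - <<'E'
from h import *
m=np.load("w1.npy",allow_pickle=True).item()
for n,p,z in [("rodA",(291,82),.012),("rodB",(283,228),.012),("blk",(288,159),.024),("restR",(185,87),.06),("restL",(199,176),.06),("dialnet",(201,264),.121),("plateR0",(228,3),.012),("plateR1",(237,215),.012)]: print(n,at_z(m,p,z).round(4))
im=cv2.imread("pics/w1.png")[:300,120:320]
cv2.imwrite("pics/w1c.png",cv2.resize(im,None,fx=2,fy=2,interpolation=cv2.INTER_CUBIC))
# closer: above rod block
yaw=np.arctan2(.4822-.4943,.2188) # rod dir (sin..)
cands=[inverse_kinematics([.488,-.005,.16],down(0.055+k)) for k in (0,)]
ctrl.set_joints(cands[0]); m=vision.camera_model("wrist"); im=vision.capture("wrist"); save(im,"w2.png"); np.save("w2.npy",m,allow_pickle=True); print(telemetry.get_obs()["time"])
E
```

```text
rodA [ 0.4826 -0.1151  0.012 ]
rodB [0.493  0.1036 0.012 ]
blk [ 0.4863 -0.0082  0.024 ]
restR [ 0.6186 -0.1041  0.06  ]
restL [0.6088 0.0103 0.06  ]
dialnet [0.5979 0.1118 0.121 ]
plateR0 [ 0.5671 -0.2131  0.012 ]
plateR1 [0.5659 0.0818 0.012 ]
6.9
```

View pics/w2.png

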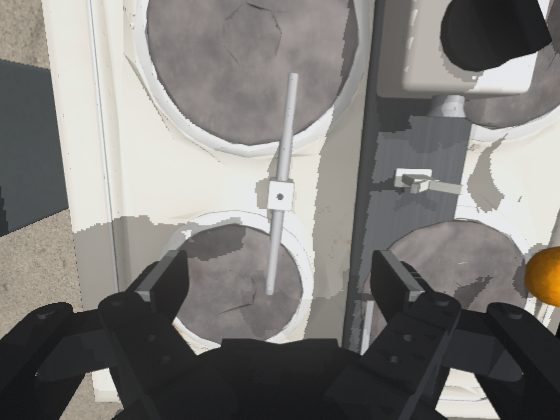

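Close view: block at (280,195), rod ends at (294,73) and (270,292), and the left rest at (415,182). The grasp estimate is consistent, so next I measure the stand.

```bash
python3 - <<'E'
from h import *
m2=np.load("w2.npy",allow_pickle=True).item()
for n,p,z in [("blk",(280,195),.024),("end",(294,73),.012),("end",(270,292),.012),("restL",(412,182),.065)]: print(n,at_z(m2,p,z).round(4))
# look straight above stand
q=[inverse_kinematics([.613,-.02,.26],down(k)) for k in (0.04,np.pi+.04)]
print(q); 
q=[x for x in q if x is not None and x[5]<0] or [x for x in q if x is not None]
ctrl.set_joints(q[0]); m=vision.camera_model("wrist"); im=vision.capture("wrist"); save(im,"w3.png"); np.save("w3.npy",m,allow_pickle=True); print(m["position"],telemetry.get_obs()["time"])
cv2.imwrite("pics/w3c.png",cv2.resize(im[:330,120:440,::-1],None,fx=1.8,fy=1.8,interpolation=cv2.INTER_CUBIC))
E
```

```text
blk [ 0.488  -0.0061  0.024 ]
end [0.4944 0.1025 0.012 ]
end [ 0.4836 -0.1168  0.012 ]
restL [0.5912 0.0205 0.065 ]
[array([-0.03261486,  0.26027654,  0.43027266,  1.74079244,  0.        ,
        1.49818147]), array([-0.03261486,  0.26027654,  0.43027266,  1.74079244,  0.        ,
       -1.64341118])]
[ 0.61439354 -0.08659656  0.40256411] 9.6083
```

View pics/w3c.png

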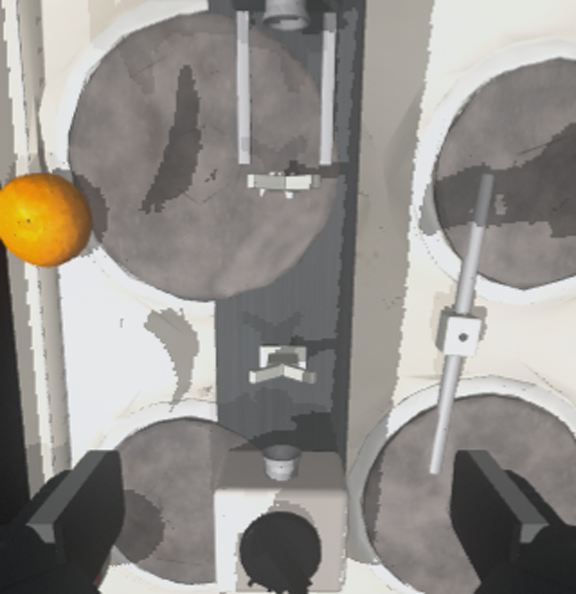

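```bash
cat >> h.py <<'E'
def stand_pts(s,P):
    P=np.atleast_2d(P).astype(float); c,n=np.cos(s[2]),np.sin(s[2])
    return np.c_[s[0]+c*P[:,0]-n*P[:,1], s[1]+n*P[:,0]+c*P[:,1], P[:,2]]
E
python3 - <<'E'
from h import *
from scipy.optimize import least_squares
m=np.load("w3.npy",allow_pickle=True).item()
px=np.array([(248,181),(320,180),(251,374),(314,375),(217,490),(344,490),(281,451),(280,553)],float)/1.8+[120,0]
P=np.array([(.018,-.060,.065),(-.018,-.060,.065),(.018,.058,.065),(-.018,.058,.065),(.045,.132,.08),(-.045,.132,.08),(0,.116,.064),(0,.172,.094)])
f=lambda s:(proj(m,stand_pts(s,P))-px).ravel()
r=least_squares(f,[.613,-.046,.04],loss="soft_l1"); print(r.x); print(f(r.x).reshape(-1,2).round(1))
mt=vision.camera_model("top")
print(proj(mt,stand_pts(r.x,[(0,.172,.121),(-.05,-.206,.012),(-.05,.214,.012),(0,-.06,.055),(0,.06,.055)])).round(1))
print(((np.array([(190,250),(618,265),(162,325),(457,222),(322,243)]))/2.7+[150,110]).round(1))
ms=vision.camera_model("side"); print(proj(ms,stand_pts(r.x,[(0,.172,.121),(0,-.17,.11)])))
E
```

```text
[ 0.61580502 -0.04476699  0.03231788]
[[ 2.  -0.9]
 [-3.6 -0.1]
 [ 1.3 -0.1]
 [-2.4 -0.5]
 [-3.1 -0.4]
 [ 3.3  0.1]
 [ 0.1  3.1]
 [ 0.1  1.9]]
[[218.3 199.5]
 [380.  207.6]
 [209.1 232.1]
 [319.2 192. ]
 [268.9 199.1]]
[[220.4 202.6]
 [378.9 208.1]
 [210.  230.4]
 [319.3 192.2]
 [269.3 200. ]]
[[269.81771169 183.3940806 ]
 [311.48290656 259.39643864]]
```

```bash
cat >> h.py <<'E'
S=np.array([.6155,-.0445,.032])
def st(x,y,z): return stand_pts(S,[(x,y,z)])[0]
def T(): 
    o=telemetry.get_obs(); print("t",round(o["time"],2),"p",o["eef_pos"].round(4),"F",o["wrist_force"].round(1),"w",round(o["gripper_width"],4),"g",round(o["grip_force"],1)); return o
E
python3 - <<'E'
from h import *
q=down(np.pi-.049)
ctrl.movep([.488,-.0065,.06],q); T()
print(ctrl.movel([.488,-.0065,.006],velocity=.08,guard=8)); T()
gripper_close(40); o=T()
ctrl.movel([o["eef_pos"][0],o["eef_pos"][1],.10],velocity=.12); T()
p=st(0,-.008,.115)
ctrl.movel(p,down(np.pi+S[2]),velocity=.12); T()
m=vision.camera_model("wrist"); im=vision.capture("wrist"); save(im,"w4.png"); np.save("w4.npy",m,allow_pickle=True)
E
```

```text
t 10.54 p [ 0.4892 -0.0065  0.0614] F [ 0.4 -0.   0.3] w 0.0859 g 0.0
False
t 11.37 p [ 0.4882 -0.0065  0.0063] F [0.7 0.  0.1] w 0.0854 g 0.0
t 11.96 p [ 0.4883 -0.0065  0.0064] F [-0.9 -0.9  3.8] w 0.0231 g 40.2
t 12.89 p [ 0.4878 -0.0065  0.0991] F [-0.4  0.4 -1.9] w 0.0231 g 39.5
t 14.18 p [ 0.6154 -0.0524  0.1149] F [ 0.  -1.1 -1. ] w 0.023 g 39.5
```

View pics/w4.png

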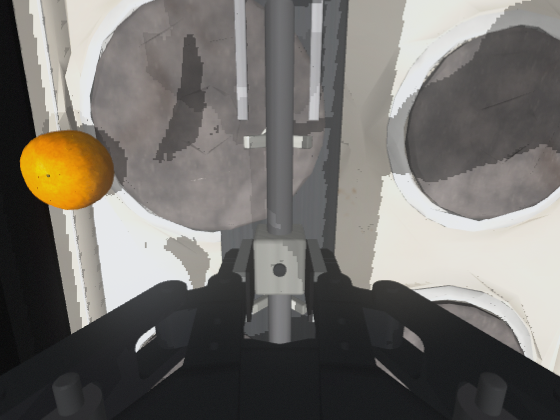

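The rod is gripped and aligned over the V rests (far rest at (277,141), block at (280,267)). Next I lower it.

```bash
python3 - <<'E'
from h import *
m=np.load("w4.npy",allow_pickle=True).item()
b=at_z(m,(280,265),.133); c,s=np.cos(S[2]),np.sin(S[2]); d=b[:2]-S[:2]; print("blk in stand",c*d[0]+s*d[1],-s*d[0]+c*d[1])
ctrl.movel(st(0,-.008,.065),velocity=.12); T()
print(ctrl.movel(st(0,-.008,.044),velocity=.03,guard=3)); T()
open_jaws(); T()
p=telemetry.get_obs()["eef_pos"]
ctrl.movel([p[0],p[1],.17],velocity=.15); T()
q=down(np.pi+S[2])
ctrl.movep(st(0,-.06,.26),q)
m=vision.camera_model("wrist"); im=vision.capture("wrist"); save(im,"w5.png"); np.save("w5.npy",m,allow_pickle=True);T()
r=vision.look_for("fin_top","wrist"); print([(x["at"],x["score"],at_z(m,x["at"],.11)) for x in r[:2]])
cv2.imwrite("pics/w5c.png",cv2.resize(im[:330,120:440,::-1],None,fx=1.8,fy=1.8,interpolation=cv2.INTER_CUBIC))
E
```

```text
blk in stand -0.0018209892284210452 -0.010921446874473599
t 14.79 p [ 0.6158 -0.0525  0.0655] F [-0.5 -0.3 -1.4] w 0.0233 g 39.5
True
t 15.32 p [ 0.6164 -0.0525  0.0495] F [ 3.5 -0.  -0.4] w 0.0233 g 39.8
t 15.95 p [ 0.6154 -0.0525  0.049 ] F [-0.3  0.3  0.9] w 0.0856 g 0.0
t 16.91 p [ 0.615  -0.0524  0.1689] F [-0.1  0.   0.3] w 0.0855 g 0.0
t 17.46 p [ 0.6172 -0.1045  0.2585] F [0.3 0.2 0.2] w 0.0851 g 0.0
[([281.5, 63.4], 0.69, array([ 0.61807472, -0.2178812 ,  0.11      ])), ([515.2, 41.5], 0.46, array([ 0.4162596 , -0.24184251,  0.11      ]))]
```

View pics/w5c.png

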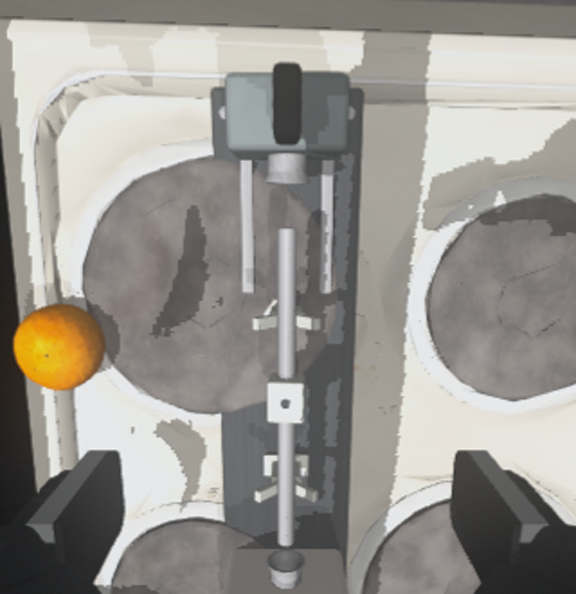

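The rod lies in both V rests, clear of both cups, and the tailstock is open with its fin top near crop (287,97). Next I pinch the fin and slide it.

```bash
python3 - <<'E'
from h import *
m=np.load("w5.npy",allow_pickle=True).item()
b=at_z(m,(287/1.8+120,97/1.8),.11); c,s=np.cos(S[2]),np.sin(S[2]); d=b[:2]-S[:2]; fy=-s*d[0]+c*d[1]; print("fin",b,c*d[0]+s*d[1],fy)
q=down(np.pi+S[2])
ctrl.movep(st(0.001,fy,.16),q)
print(ctrl.movel(st(0.001,fy,.084),velocity=.1,guard=8)); T()
gripper_close(70); o=T()
p0=o["eef_pos"]; u=np.array([-s,c,0])
print(ctrl.movel(p0+u*.085,velocity=.04,guard=25)); o=T(); print("travel",(o["eef_pos"]-p0)@u)
m=vision.camera_model("wrist"); im=vision.capture("wrist"); save(im,"w6.png"); np.save("w6.npy",m,allow_pickle=True)
E
```

```text
fin [ 0.6201265  -0.22549003  0.11      ] -0.001166561365093935 -0.18104539104450268
False
t 19.09 p [ 0.6227 -0.2254  0.0849] F [0.2 0.1 0.1] w 0.0857 g 0.0
t 19.75 p [ 0.6215 -0.2256  0.0843] F [-5.4  1.3  3.5] w 0.0129 g 69.9
True
t 21.32 p [ 0.6196 -0.157   0.0843] F [-0.8 -4.3  3.6] w 0.0131 g 69.8
travel 0.06853190328547598
```

View pics/w6.png

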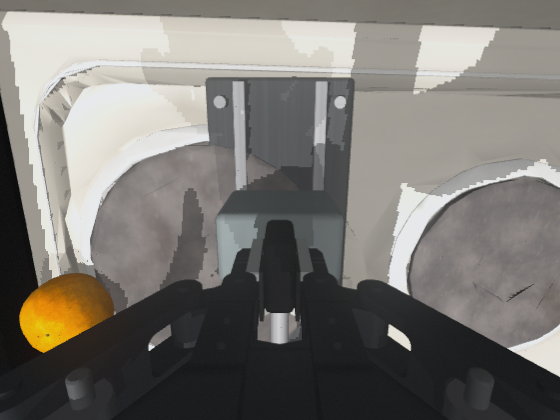

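Travel was 68.5 mm to a firm stop. I push once more, release, and check from above. That same pose also shows the dial.

```bash
python3 - <<'E'
from h import *
c,s=np.cos(S[2]),np.sin(S[2]);u=np.array([-s,c,0])
p0=telemetry.get_obs()["eef_pos"]
print(ctrl.movel(p0+u*.012,velocity=.03,guard=35)); o=T(); print("extra",(o["eef_pos"]-p0)@u)
open_jaws(); p=telemetry.get_obs()["eef_pos"]
ctrl.movel([p[0],p[1],.17]); 
ctrl.movep(st(0,.06,.27),down(np.pi+S[2]));T()
m=vision.camera_model("wrist"); im=vision.capture("wrist"); save(im,"w7.png"); np.save("w7.npy",m,allow_pickle=True)
im=im[:420,100:460,::-1]
cv2.imwrite("pics/w7c.png",cv2.resize(im[:360],None,fx=1.65,fy=1.65,interpolation=cv2.INTER_CUBIC))
E
```

```text
True
t 21.67 p [ 0.6196 -0.1572  0.0843] F [-0.3 -6.   2.3] w 0.0126 g 69.8
extra -0.00011714384028143386
t 23.91 p [0.6135 0.0147 0.2686] F [ 0.1 -0.6 -1.1] w 0.0854 g 0.0
```

View pics/w7c.png

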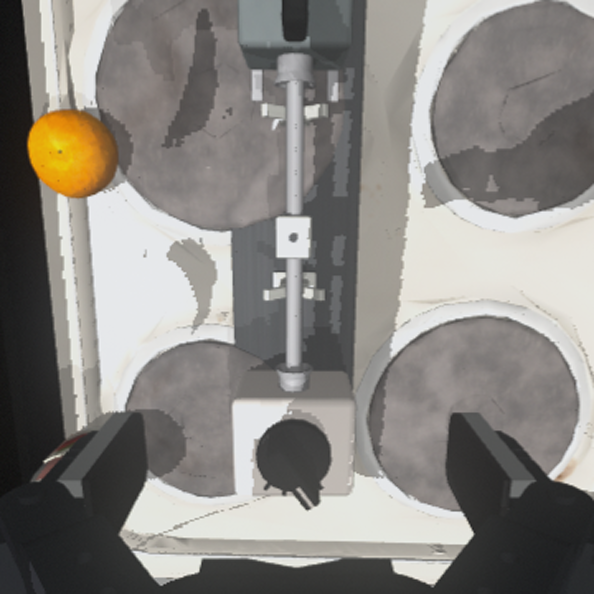

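The rod's ends sit in both cups (tailstock cup at (293,70), drive cup at (293,378)). The dial disc is at (293,455), with its bar pointing down-right as expected at rest.

```bash
python3 - <<'E'
from h import *
c,s=np.cos(S[2]),np.sin(S[2])
def loc(b): d=b[:2]-S[:2]; return np.round([c*d[0]+s*d[1],-s*d[0]+c*d[1]],4)
m=np.load("w7.npy",allow_pickle=True).item(); f=lambda p,z:loc(at_z(m,(p[0]/1.65+100,p[1]/1.65),z))
print("blk",f((293,237),.067),"tail cup mouth",f((294,84),.063),"box front",f((233,401),.08),f((353,401),.08))
# go above dial, opposite camera orientation options
for k in (0,np.pi): 
    print(k,[np.round(inverse_kinematics(st(0,.172,.10),down(k+S[2]+a)),2) for a in (.6,-.6)])
# look at dial from near with camera offset toward -y
ctrl.movep(st(0,.25,.20),down(np.pi+S[2])); m=vision.camera_model("wrist"); im=vision.capture("wrist"); save(im,"w8.png"); np.save("w8.npy",m,allow_pickle=True)
print([(x["at"],x["score"],loc(at_z(m,x["at"],.121))) for x in vision.look_for("dial_top","wrist")[:2]]);T()
E
```

```text
blk [0.0005 0.0201] tail cup mouth [-0.0002 -0.0746] box front [0.0431 0.1334] [-0.0418  0.1334]
0 [array([0.21, 0.25, 0.11, 1.43, 0.  , 1.14]), array([0.21, 0.25, 0.11, 1.43, 0.  , 2.34])]
3.141592653589793 [array([ 0.21,  0.25,  0.11,  1.43,  0.  , -2.  ]), array([ 0.21,  0.25,  0.11,  1.43,  0.  , -0.8 ])]
[([278.0, 104.1], 0.71, array([0.0002, 0.1728]))]
t 24.88 p [0.6082 0.2036 0.201 ] F [ 0.  -0.6 -0.8] w 0.0855 g 0.0
```

View pics/w8.png

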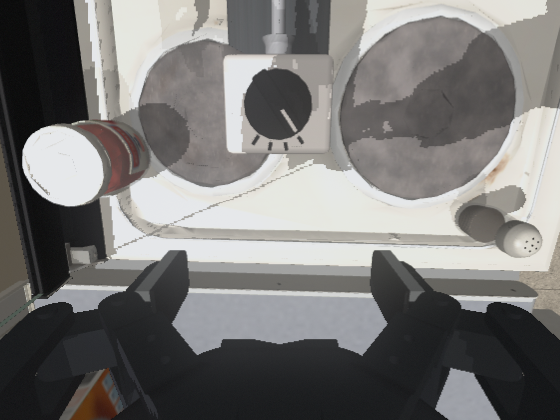

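The block's middle is at y = 20 mm and the tailstock cup's mouth at about -75 mm, so the rod is fully loaded. The dial is at (0, 172) mm in the stand's frame and at rest. Next I grip and turn it.

```bash
python3 - <<'E'
from h import *
a=down(np.pi+S[2]+.6)
ctrl.movep(st(0,.1725,.165),a)
print(ctrl.movel(st(0,.1725,.096),velocity=.1,guard=8)); T()
gripper_close(90); T()
q0=np.array(telemetry.get_obs()["qpos"])
def yaw():
    y=R.from_quat(telemetry.get_obs()["orientation"]).as_matrix()[:,1]; return np.arctan2(-y[1],-y[0])-S[2]
y0=yaw(); print(q0,y0)
for d in (.2,.4,.6,.8,1.0,1.15,1.24):
    q=q0.copy(); q[5]+=d; ctrl.set_joints(q); o=T(); print(d,"turned",round(y0-yaw(),3),"abs",round(.6-yaw(),3),"tq",o["wrist_torque"].round(3))
m=vision.camera_model("wrist"); im=vision.capture("wrist"); save(im,"w9.png")
save(vision.capture("top"),"top9.png")
im=cv2.imread("pics/top9.png")[110:330,150:430]
cv2.imwrite("pics/top9c.png",cv2.resize(im,None,fx=2.7,fy=2.7,interpolation=cv2.INTER_CUBIC))
E
```

```text
False
t 26.45 p [0.6103 0.1281 0.0967] F [-0.5  0.5  0.5] w 0.0854 g 0.0
t 27.12 p [0.6103 0.1281 0.0964] F [1.7 0.8 1.9] w 0.0103 g 89.0
[ 2.06813758e-01  2.52040232e-01  1.03336373e-01  1.42110411e+00
  2.21268275e-04 -1.99603281e+00] 0.6000504519520632
t 27.43 p [0.6106 0.1283 0.0964] F [ 4.2  3.1 -0.6] w 0.0104 g 88.7
0.2 turned 0.196 abs 0.196 tq [ 0.381 -0.629  0.114]
t 27.74 p [0.611  0.1285 0.0964] F [ 5.2  3.2 -1. ] w 0.0106 g 88.5
0.4 turned 0.396 abs 0.396 tq [ 0.629 -1.133  0.076]
t 28.05 p [0.6113 0.1285 0.0964] F [ 7.1  3.7 -3.1] w 0.0104 g 88.5
0.6 turned 0.596 abs 0.596 tq [ 0.721 -1.372  0.108]
t 28.36 p [0.6117 0.1285 0.0964] F [ 9.8  2.9 -3.5] w 0.0104 g 88.3
0.8 turned 0.796 abs 0.796 tq [ 0.646 -1.874  0.146]
t 28.67 p [0.6121 0.1284 0.0964] F [11.2  2.2 -4. ] w 0.01 g 88.2
1.0 turned 0.996 abs 0.996 tq [ 0.585 -2.434  0.134]
t 28.93 p [0.6124 0.1283 0.0965] F [13.1  2.5 -5.6] w 0.0103 g 88.2
1.15 turned 1.146 abs 1.146 tq [ 0.51  -2.627  0.082]
t 29.18 p [0.6125 0.1282 0.0964] F [14.3  2.6 -4.4] w 0.0101 g 88.1
1.24 turned 1.236 abs 1.236 tq [ 0.551 -2.719  0.181]
```

View pics/w9.png

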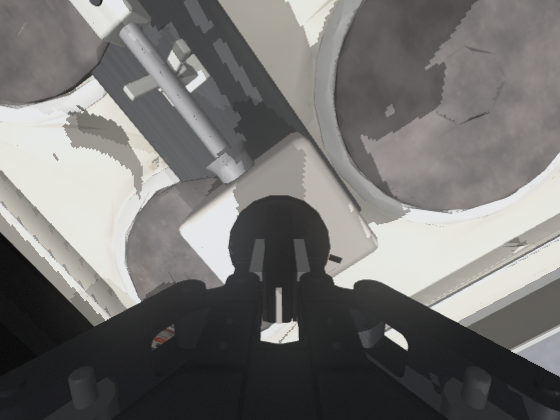

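The bar lies parallel between the pads (pointer at (279,305)), turned about 1.24 rad, and the rod is still in the drive cup at (235,165). I check it holds, then hand in.

```bash
python3 - <<'E'
from h import *
ctrl.sleep(.5); o=T(); print(o["wrist_torque"], o["qpos"][5])
print(order.hand_in())
E
```

```text
t 29.78 p [0.6125 0.1282 0.0965] F [13.9  1.7 -5. ] w 0.0102 g 88.1
[ 0.4589657  -2.66883344  0.19325447] -0.7607368251625787
the job is handed in; nothing more can be done
None
```

I handed the job in at about 30 s, and the judge's verdict was not shown. The rod is loaded in both cups, the tailstock is home, and the gripper is holding the dial about 1.24 rad clockwise, past the third click; I didn't touch the bystanders.

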